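# Couple an air plug and proof-pull it on the gauge

## Robot

A 6-joint arm with a two-finger parallel gripper is mounted at the origin on the work surface. World frame = base frame: x ahead of the robot, y to its left, z up, the work surface at z = 0. Lengths are in m, angles in rad, forces in N, time in s.
With the tool pointing down it reaches from about 0.3 to 0.75 m from the base axis. Payload 8.5 kg.
Tool frame: the origin (TCP) lies at the centre of the arm's flange, where the gripper is bolted on; the fingertips stand 173 mm ahead of it and the grasp point (between the pads) lies 155 mm ahead of it (finger_overhang is the distance from the TCP to the fingertips, in m); z points along the fingers, y is the line along which they close (so a half turn about z gives the same grasp; the last joint's range is limited). The gripper opens to 85 mm and grips with 20 to 120 N. Pads are 22 mm wide; open, the fingers measure 114 mm over their backs; the gripper's body (76 mm by 85 mm) begins 54 mm behind the grasp point. The pads swing forward as they close: fully open they stand 13 mm farther back than shut.
Start: joints at [1.049, 0.381, 1.297, -0, 1.464, -0.215], TCP at [0.166, 0.524, 0.405] pointing down, gripper open.
Joint ranges: [-3.11, 3.11], [-0.89, 2.33], [0.22, 2.48], [-1.42, 4.56], [0.17, 2.85], [-2.88, 2.88]. Speed limits (rad/s): [2.39, 2.39, 3.14, 3.14, 3.14, 3.14].

## Interface

Orientations are given as a 3x3 rotation matrix whose columns are the frame's x, y, z axes.
In Python, from plant import observe, snapshot, camera_model, finish_job, finger_overhang gives the robot as it stands.
- The arm moves only by the tool apply_moves, never from a script. Its argument "commands" is a list of rows, each a list of 7 numbers: the shift along the tool's x, y, z in units of 600 mm (1.0 is 600 mm), then the turn, a rotation vector about the tool's x, y, z in units of pi/2 rad (1.0 is pi/2 rad), then the opening, from -1 (shut) to 1 (fully open). In form: [[tx, ty, tz, ax, ay, az, hand], ...]. A call has 1 to 12 rows; each row shifts and turns the commanded pose from where the row before left it, along the tool's axes as they then stand; what a row does not reach is not made up. A row lasts 1/10 s, in which the tool goes at most 50 mm and 8.59 degrees, less where a joint would pass 70% of its speed; a pose out of reach is approached as far as the arm can. A call with a number of a shift or a turn outside -1 to 1 is refused whole. A call with a gripper value outside its range is refused whole. The fingers move at their own pace and stop on an object; "grip_force" is the grip in N (left out, the last holds). Time passes only in rows, so rows that do not move let the fingers close. It gives the time, the measured TCP pose, the force, the opening and the grip force at its end, in the units of the state.
- observe(): the state, without advancing time (a new reading comes with each control period).
- snapshot(name): name is "scene" or "top"; returns the picture (384x512x3 uint8, red, green, blue); there is no depth.
- camera_model(name): a dict with "K" (3x3 intrinsics, pixels), "R" (3x3) and "t" (3): a world point X has camera coordinates R X + t. Camera axes: x right, y down, z forward; pixel columns grow to the right and rows downward; lengths in m; the calibration is good to about 2 mm. A picture is of the moment at which its call begins. camera_model takes no time and is no camera call.
- finish_job(): hands the job in; it is judged then, once.
The state is a dict: "time": time; "joint_positions": joint angles; "joint_velocities": joint speeds; "effort": joint torques, N m; "position": TCP position; "tool_rot": TCP orientation; "wrist_force": force on the tool from outside, world axes, zero at the start; "moment": the same for the moment, N m; "gripper_width": finger opening in m; "grasp_force": force on a finger pad.
Only numpy, scipy, OpenCV 4.12 (cv2) and the standard library are available. Lean on these libraries where they do the work, as an engineer would, in place of code of your own. Each camera call takes 0.05 s, during which the arm holds its last target. There are 200 camera calls.

## Task

Take the straight knurled plug out of the wooden rack and push it into the upright socket of the blue pull gauge until it snaps in and sits fully home. Without letting go, prove the catch: pull the plug straight up with a steady 15 N (needle midway between the dial's two long marks) for two seconds, at no time pressing the gauge with over 30 N or pulling it with over 25 N. Then let go, leaving the plug upright and locked in the socket with the gauge at rest, and everything else undisturbed.

Things in the scene. Friction and masses are not known exactly. Their poses are not given: they have to be found in the camera images.
- plug: Steel coupling plug, loose, round about its z axis, 81 mm tall, about 0.14 kg, nose down in a rack hole. Origin at the nose tip, z up. From below: cone 9 to 18 mm wide over 10 mm, 18 mm collar to 14 mm, 12 mm neck (groove) to 25 mm, widening to an 18 mm guide from 30 to 34 mm, 36 mm flange to 39 mm, then the grip: a straight knurled cylinder 26 mm wide to 81 mm, unlike the others.
- plug_flange (a point): Point on the plug's axis at the underside of its flange, 34 mm above the nose tip; axes as the plug's. With this face it hangs on the rack's top, and rests on the socket's rim when fully home (this point then at socket_mouth). Locked, it has 1.5 to 6.5 mm of free play upward (not known beforehand) before the catches take the pull and hold it; not snapped in, it just lifts out.
- socket_mouth (a point): Centre of the rim of the gauge's upright socket, about 114 mm above the table, z up; rides with the gauge. Flared brass rim 38 mm wide, bore 21 mm, in a steel sleeve 41 mm wide. Two sprung catches inside snap into the plug's groove: pressing in takes roughly 4 to 12 N, begins up to 20 mm above home, clicks 1.5 to 6.5 mm above home, then it drops freely to the rim.
- gauge (a joint): Travel of the sprung socket in metres, positive upward (pulled), negative when pressed, about 0 at rest. Stiff spring, 10 N per mm both ways (15 N pull reads +0.0015), at most 8 mm each way. The dial's needle shows it too, 0.07 rad per newton, clockwise seen from above when pulled; the two long marks stand at 12 and 18 N of pull.
- stand: The pull gauge: blue housing 150 x 110 x 58 mm on a 170 x 130 mm foot, fixed to the bench. Origin at the centre of its underside, z up; the socket stands 30 mm from the origin towards its -x side, and a tilted 68 mm dial, no higher than 110 mm above the table, 42 mm towards its +x side.
- rack: Wooden block 65 x 190 x 45 mm, fixed to the bench, with three 25 mm holes in a row along its own y axis, 58 mm apart (one at the middle), each holding one fitting. Origin at the centre of its underside, z up.
- cap_fitting: Other fitting in the rack, not wanted: steel, with a low mushroom cap 42 mm wide on a short stem, top 77 mm above the table. Origin on its axis, 11 mm above the table.
- tail_fitting: Other fitting in the rack, not wanted: steel, with a slim barbed tail 17 mm wide and narrowing in three steps, top 87 mm above the table. Origin on its axis, 11 mm above the table.
- hub: Bystander: flanged steel hub 52 mm wide, 45 mm tall, origin under its centre.
- collar: Bystander: steel ring 48 mm wide, 14 mm tall, origin under its centre.
- carton: Bystander: cardboard box 60 x 85 x 40 mm, origin under its centre.
- pot: Bystander: white plastic pot 56 mm wide, 45 mm tall, origin under its centre.
- spanner: Bystander: steel spanner 170 mm long, lying flat.
- slug: Bystander: steel cylinder 38 mm wide, 50 mm tall, origin under its centre.
There are look-alikes about, which are no part of the job. Leave any turquoise look-alike of the plug alone. Leave any green look-alike of the stand alone.

How it is judged:
On the way, in this order (a step that is already met when the one before it is completed fails the run):
1. the plug is pushed fully home in the socket, flange within 1 mm of the rim (z of plug_flange in the frame of socket_mouth below 0.001 m and horizontal distance between plug_flange and socket_mouth below 0.003 m), for 0.1 s.
2. the locked plug is pulled up against the catches with 12 to 18 N on the gauge, without a break for 1.2 s (value of joint gauge between 0.0012 and 0.0018 m and z of plug_flange in the frame of socket_mouth between 0.0008 and 0.0085 m and horizontal distance between plug_flange and socket_mouth below 0.004 m), for 1.2 s.
At the end, for the whole second after the job is handed in: The plug stands upright (within 0.08 rad) and still, locked in the socket with its flange within 3.5 mm of the rim and within 3 mm of the axis, and the gauge is back within 4 N of rest (z of plug_flange in the frame of socket_mouth between -0.002 and 0.0035 m and horizontal distance between plug_flange and socket_mouth below 0.003 m and angle between plug's own z axis and vertical below 0.08 rad and linear speed of plug below 0.02 m/s and value of joint gauge between -0.0004 and 0.0004 m); the robot touches nothing.
It fails at once if the gauge is pulled with more than 25 N (value of joint gauge above 0.0025 m).
It fails at once if the gauge is pressed with more than 30 N (value of joint gauge below -0.003 m).
It fails at once if another fitting or a bystander is moved by more than 25 mm (distance of any of cap_fitting, tail_fitting, hub, collar, carton, pot, spanner, slug from where it was at the start of the episode above 0.025 m).
It also fails if it takes over 54 s, if anything falls off the work surface, if the arm or the gripper's body presses on something with over 40 N, if the wrist force passes 120 N, or if a joint passes its speed limit or range.

## Working session

There is one attempt and no reset: what is moved stays moved. The work goes in short steps, Python scripts to look and compute and a tool call to move; the robot and the scene stay as the last step left them, time stands still between calls to the robot, and variables do not carry over. Pictures are saved under pics/ and viewed, at most 10 in all, crops included, and the job is handed in when it is done.

Besides the shell and the picture viewer there is one more tool, called after "Call:" in YAML: its name, and indented under it one key for each argument. apply_moves: Moves the arm, as the interface text tells. Its arguments: {"type":"object","properties":{"commands":{"type":"array","items":{"type":"array","items":{"type":"number","minimum":-1,"maximum":1}}},"grip_force":{"type":"number"}},"required":["commands"]}

```bash
mkdir -p pics; ls
python3 - <<'E'
from plant import *
import cv2
for n in ("scene","top"):
    im=snapshot(n); cv2.imwrite(f"pics/{n}0.png",im[:,:,::-1]); 
    c=camera_model(n); print(n,c["K"].round(1).tolist(),c["R"].round(4).tolist(),c["t"].round(4).tolist(), (-c["R"].T@c["t"]).round(3))
s=observe(); print(s["time"],s["position"],s["tool_rot"],s["gripper_width"],s["wrist_force"])
E
```

```text
pics
scene [[416.9, 0.0, 256.3], [0.0, 416.9, 191.3], [0.0, 0.0, 1.0]] [[-0.8575, 0.5144, -0.0094], [0.2865, 0.4621, -0.8392], [-0.4274, -0.7223, -0.5437]] [0.5344, -0.04, 1.2999] [1.025 0.683 0.678]
top [[437.8, 0.0, 255.6], [0.0, 437.8, 194.4], [0.0, 0.0, 1.0]] [[0.009, -0.9999, 0.0139], [-0.9916, -0.0108, -0.1286], [0.1288, -0.0126, -0.9916]] [-0.085, 0.6174, 1.2324] [ 0.454 -0.063  1.303]
0.1 [0.16607996 0.5242745  0.40419956] [[-9.53319710e-01  3.01962186e-01 -6.07362503e-04]
 [ 3.01962699e-01  9.53319090e-01 -1.11390469e-03]
 [ 2.42653173e-04 -1.24530812e-03 -9.99999195e-01]] 0.08544698077122033 [-0.33315486 -0.34108778  0.8454552 ]
```

View pics/scene0.png

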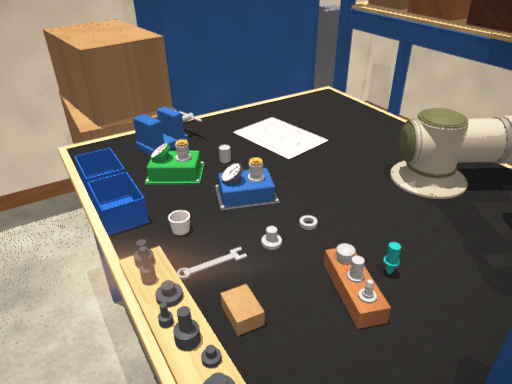

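View pics/top0.png

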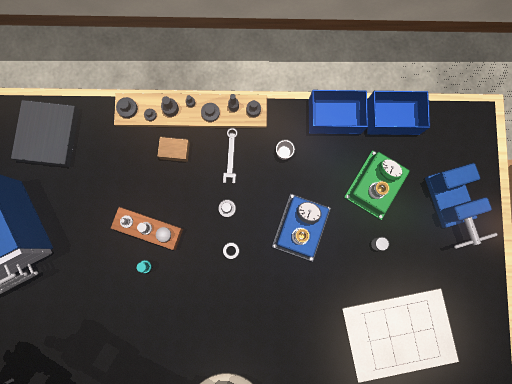

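The scene view shows the rack at about (357,285), with cap, plug (357,268) and tail (368,290). The blue gauge's socket is at (256,165). In the top view the plug is the middle fitting at (144,228) and the socket is at (301,237). Next I'll make enlarged crops.

Run:
```python
import cv2,numpy as np
t=cv2.imread("pics/top0.png");s=cv2.imread("pics/scene0.png")
def c(im,x,y,w,h,k): return cv2.resize(im[y:y+h,x:x+w],None,fx=k,fy=k,interpolation=cv2.INTER_NEAREST)
a=c(t,105,200,80,60,5);b=c(t,265,188,80,60,5);d=c(s,315,233,80,60,5);e=c(s,215,147,80,60,5)
cv2.imwrite("pics/crops0.png",np.vstack([np.hstack([a,b]),np.hstack([d,e])]))
```

```text
(no output)
```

View pics/crops0.png

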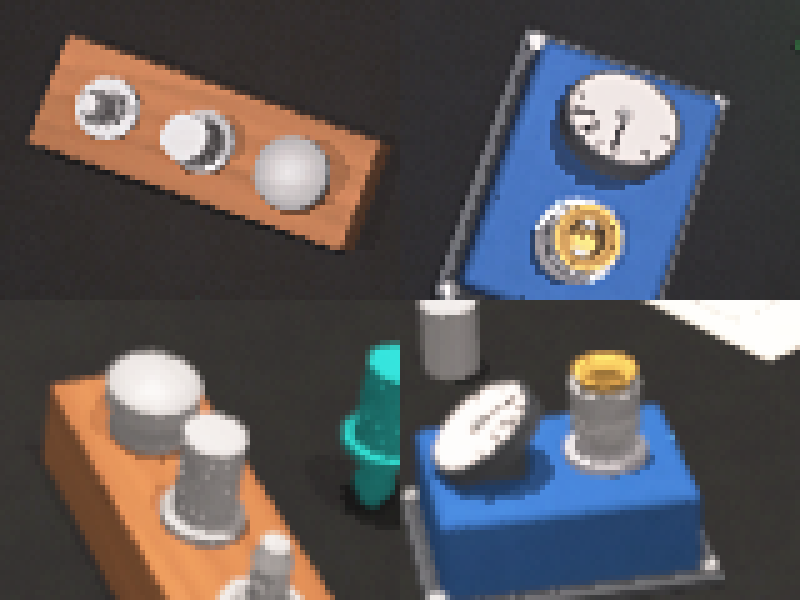

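The crops put the plug top at about (141.5,227.5) top view and (357.5,260) scene. The gold rim is at about (301.8,235.6) top view and (255.5,161) scene.

```bash
cat > h.py <<'E'
import numpy as np,cv2
from plant import *
def ray(n,p):
    c=camera_model(n);R=np.array(c["R"]);d=R.T@np.linalg.solve(c["K"],[p[0],p[1],1]);return -R.T@c["t"],d
def plane(n,p,z):
    o,d=ray(n,p);return o+d*(z-o[2])/d[2]
def two(p,q):
    a,d=ray("top",p);b,e=ray("scene",q)
    s=np.linalg.lstsq(np.c_[d,-e],b-a,rcond=None)[0];P=a+s[0]*d;Q=b+s[1]*e
    return (P+Q)/2,np.linalg.norm(P-Q)
def proj(n,X):
    c=camera_model(n);v=np.array(c["K"])@(np.array(c["R"])@X+c["t"]);return v[:2]/v[2]
E
python3 - <<'E'
from h import *
t=cv2.imread("pics/top0.png");s=cv2.imread("pics/scene0.png")
def gold(im,x,y,w,h):
    v=cv2.cvtColor(im,cv2.COLOR_BGR2HSV);m=cv2.inRange(v,(15,90,90),(35,255,255));z=np.zeros_like(m);z[y:y+h,x:x+w]=m[y:y+h,x:x+w]
    c=max(cv2.findContours(z,0,2)[0],key=cv2.contourArea);return cv2.fitEllipse(cv2.convexHull(c))
g=gold(t,285,220,35,30);k=gold(s,245,150,25,25);print(g,k)
print("sock top@.114",plane("top",g[0],.114),"scene",plane("scene",k[0],.114),two(g[0],k[0]))
p,q=(141.5,227.5),(357.5,260)
print("plug",plane("top",p,.092),plane("scene",q,.092),two(p,q))
# fit top circles: flange of plug / cap; rack rectangle
v=cv2.cvtColor(t,cv2.COLOR_BGR2HSV)
m=cv2.inRange(v[200:260,105:190],(4,110,90),(16,255,255));c=max(cv2.findContours(m,0,2)[0],key=cv2.contourArea)
b=cv2.boxPoints(cv2.minAreaRect(c))+[105,200]
P=np.array([plane("top",x,.045) for x in b]);print("rack",P.round(3).tolist(),P.mean(0),np.linalg.norm(np.diff(P,axis=0),axis=1))
v=cv2.cvtColor(t,cv2.COLOR_BGR2HSV);m=cv2.inRange(v[188:262,265:335],(100,120,80),(120,255,255));c=max(cv2.findContours(m,0,2)[0],key=cv2.contourArea)
b=cv2.boxPoints(cv2.minAreaRect(c))+[265,188];P=np.array([plane("top",x,.058) for x in b]);print("stand",P.round(3).tolist(),np.linalg.norm(np.diff(P,axis=0),axis=1))
for nm,px in (("cap",(162.5,234.5)),("tail",(125,221))): print(nm,plane("top",px,.05))
E
```

```text
((302.033935546875, 235.08880615234375), (12.831554412841797, 12.854616165161133), 53.68079376220703) ((255.5, 160.57220458984375), (8.713452339172363, 13.388073921203613), 90.0)
sock top@.114 [ 0.49887899 -0.20487294  0.114     ] scene [ 0.50205565 -0.2042784   0.114     ] (array([ 0.49989222, -0.20569024,  0.11258607]), np.float64(0.0023062784138147938))
plug [0.516287   0.23479539 0.092     ] [0.52128315 0.23599025 0.092     ] (array([0.51749162, 0.23452871, 0.08900434]), np.float64(0.0028821462766444542))
rack [[0.517, 0.335, 0.045], [0.58, 0.317, 0.045], [0.519, 0.134, 0.045], [0.456, 0.154, 0.045]] [0.51806313 0.23496761 0.045     ] [0.06633692 0.19231825 0.06601224]
stand [[0.473, -0.139, 0.058], [0.614, -0.186, 0.058], [0.581, -0.29, 0.058], [0.44, -0.241, 0.058]] [0.1491555  0.10932877 0.14881878]
cap [0.49915274 0.18478546 0.05      ]
tail [0.53647622 0.29278122 0.05      ]
```

Call:
apply_moves:
  commands:
    - [-0.064, -0.0256, 0.007, 0, 0, 0, 1]
    - [-0.064, -0.0256, 0.007, 0, 0, 0, 1]
    - [-0.064, -0.0256, 0.007, 0, 0, 0, 1]
    - [-0.064, -0.0256, 0.007, 0, 0, 0, 1]
    - [-0.064, -0.0256, 0.007, 0, 0, 0, 1]
    - [-0.064, -0.0256, 0.007, 0, 0, 0, 1]
    - [-0.064, -0.0256, 0.007, 0, 0, 0, 1]
    - [-0.064, -0.0256, 0.007, 0, 0, 0, 1]
    - [-0.064, -0.0256, 0.007, 0, 0, 0, 1]
    - [-0.064, -0.0256, 0.007, 0, 0, 0, 1]
    - [-0.064, -0.0256, 0.007, 0, 0, 0, 1]
    - [0, 0, 0, 0, 0, 0, 1]
  grip_force: 80

```text
time: 1.3
position: [0.5208, 0.2326, 0.3571]
tool_rot: [[-0.952, 0.306, -0.001], [0.306, 0.952, -0.001], [0.001, -0.001, -1.0]]
wrist_force: [-0.1, 0.1, 0.7]
gripper_width: 0.0853
grasp_force: 0.0
```

Call:
apply_moves:
  commands:
    - [0, 0, 0, 0, 0, 0.092, 1]
    - [0, 0, 0, 0, 0, 0.092, 1]
    - [0, 0, 0, 0, 0, 0.092, 1]
    - [0, 0, 0, 0, 0, 0.092, 1]
    - [0, 0, 0, 0, 0, 0.092, 1]
    - [0, 0, 0, 0, 0, 0.092, 1]
    - [0, 0, 0, 0, 0, 0.092, 1]
    - [0, 0, 0, 0, 0, 0.092, 1]
    - [0, 0, 0, 0, 0, 0.092, 1]
    - [0, 0, 0, 0, 0, 0.092, 1]
    - [0, 0, 0, 0, 0, 0.092, 1]
    - [0, 0, 0, 0, 0, 0, 1]

```text
time: 2.5
position: [0.5174, 0.236, 0.3583]
tool_rot: [[0.321, 0.947, -0.001], [0.947, -0.321, -0.0], [-0.0, -0.001, -1.0]]
wrist_force: [-0.1, -0.8, -0.8]
gripper_width: 0.0856
grasp_force: 0.0
```

```bash
cat > g.py <<'E'
from h import *
import sys
s=observe();R=np.array(s["tool_rot"]);p=np.array(s["position"])
print("t",s["time"],"pos",p.round(4),"yaw y",R[:,1].round(3),"z",R[:,2].round(4),"F",np.round(s["wrist_force"],1),"w",round(s["gripper_width"],4),"g",round(s["grasp_force"],1))
if len(sys.argv)>3:
    print("units",(R.T@(np.array([float(a) for a in sys.argv[1:4]])-p)/.6).round(4))
E
python3 g.py 0.518 0.235 0.228; python3 -c "
from h import *
s=observe();R=np.array(s['tool_rot']);y=R[:,1];w=np.array([.948,-.318,0]);print(np.cross(y,w)[2]/1.5708, s['joint_positions'])"
```

```text
t 2.5 pos [0.5174 0.236  0.3583] yaw y [ 0.947 -0.321 -0.001] z [-7.e-04 -0.e+00 -1.e+00] F [-0.1 -0.8 -0.8] w 0.0856 g 0.0
units [-0.0012  0.0017  0.2172]
0.0017931085536208894 [2.19865652e-01 4.49721326e-01 1.32332288e+00 1.24300859e-04
 1.36923479e+00 5.46305590e-01]
```

Call:
apply_moves:
  commands:
    - [0, 0.001, 0.035, 0, 0, 0, 1]
    - [0, 0.0007, 0.035, 0, 0, 0, 1]
    - [0, 0, 0.035, 0, 0, 0, 1]
    - [0, 0, 0.035, 0, 0, 0, 1]
    - [0, 0, 0.035, 0, 0, 0, 1]
    - [-0.001, 0, 0.03, 0, 0, 0, 1]
    - [0, 0, 0.012, 0, 0, 0, 1]
    - [0, 0, 0, 0, 0, 0, 1]
    - [0, 0, 0, 0, 0, 0, 1]

```text
time: 3.4
position: [0.5187, 0.2349, 0.2291]
tool_rot: [[0.319, 0.948, 0.001], [0.948, -0.319, 0.0], [0.001, 0.001, -1.0]]
wrist_force: [-1.0, 1.1, -0.5]
gripper_width: 0.0852
grasp_force: 0.0
```

Call:
apply_moves:
  commands:
    - [0, 0, 0, 0, 0, 0, -0.2]
    - [0, 0, 0, 0, 0, 0, -0.3]
    - [0, 0, 0, 0, 0, 0, -0.5]
    - [0, 0, 0, 0, 0, 0, -1]
    - [0, 0, 0, 0, 0, 0, -1]
    - [0, 0, 0, 0, 0, 0, -1]
    - [0, 0, 0, 0, 0, 0, -1]
    - [0, 0, 0, 0, 0, 0, -1]

```text
time: 4.2
position: [0.5186, 0.2348, 0.2288]
tool_rot: [[0.32, 0.947, 0.001], [0.947, -0.32, 0.0], [0.0, 0.001, -1.0]]
wrist_force: [-1.5, -0.7, 5.7]
gripper_width: 0.0244
grasp_force: 78.3
```

Call:
apply_moves:
  commands:
    - [0, 0, -0.01, 0, 0, 0, -1]
    - [0, 0, -0.025, 0, 0, 0, -1]
    - [0, 0, -0.035, 0, 0, 0, -1]
    - [0, 0, -0.035, 0, 0, 0, -1]
    - [0, 0, -0.035, 0, 0, 0, -1]
    - [0, 0, -0.035, 0, 0, 0, -1]
    - [0, 0, -0.035, 0, 0, 0, -1]
    - [0, 0, -0.03, 0, 0, 0, -1]
    - [0, 0, 0, 0, 0, 0, -1]

```text
time: 5.1
position: [0.5185, 0.2348, 0.3744]
tool_rot: [[0.32, 0.947, 0.004], [0.947, -0.32, 0.001], [0.002, 0.004, -1.0]]
wrist_force: [0.1, 0.8, -1.7]
gripper_width: 0.0244
grasp_force: 78.5
```

Call:
apply_moves:
  commands:
    - [-0.03, 0.009, 0, 0, 0, 0, -1]
    - [-0.066, 0.019, 0, 0, 0, 0, -1]
    - [-0.07, 0.0205, 0, 0, 0, 0, -1]
    - [-0.07, 0.0205, 0, 0, 0, 0, -1]
    - [-0.07, 0.0205, 0, 0, 0, 0, -1]
    - [-0.07, 0.0205, 0, 0, 0, 0, -1]
    - [-0.07, 0.0205, 0, 0, 0, 0, -1]
    - [-0.07, 0.0205, 0, 0, 0, 0, -1]
    - [-0.07, 0.0205, 0, 0, 0, 0, -1]
    - [-0.06, 0.0175, 0, 0, 0, 0, -1]
    - [-0.04, 0.012, 0, 0, 0, 0, -1]
    - [-0.018, 0.005, 0, 0, 0, 0, -1]

```text
time: 6.3
position: [0.5002, -0.207, 0.371]
tool_rot: [[0.322, 0.947, -0.002], [0.947, -0.322, 0.001], [0.0, -0.002, -1.0]]
wrist_force: [0.6, -0.2, -2.1]
gripper_width: 0.0246
grasp_force: 78.6
```

Call:
apply_moves:
  commands:
    - [0, 0, 0, 0, 0, 0, -1]
    - [0, 0, 0, 0, 0, 0, -1]
    - [0, 0, 0, 0, 0, 0, -1]

```text
time: 6.6
position: [0.5006, -0.2036, 0.3722]
tool_rot: [[0.318, 0.948, -0.0], [0.948, -0.318, 0.0], [0.0, -0.0, -1.0]]
wrist_force: [-0.5, 0.4, -1.4]
gripper_width: 0.0244
grasp_force: 78.6
```

```bash
python3 g.py .4995 -.205 .37
python3 - <<'E'
from h import *
a=snapshot("scene")[:,:,::-1];b=snapshot("top")[:,:,::-1]
cv2.imwrite("pics/s1.png",a);cv2.imwrite("pics/t1.png",b)
c=lambda im,x,y: cv2.resize(im[y:y+100,x:x+66],None,fx=6,fy=6,interpolation=cv2.INTER_CUBIC)
cv2.imwrite("pics/c1.png",np.hstack([c(a,222,90),c(b,270,185)]))
E
```

```text
t 6.6 pos [ 0.5006 -0.2036  0.3722] yaw y [ 0.948 -0.318 -0.   ] z [-3.e-04  5.e-04 -1.e+00] F [-0.5  0.4 -1.4] w 0.0244 g 78.6
units [-0.0027 -0.001   0.0037]
```

View pics/c1.png

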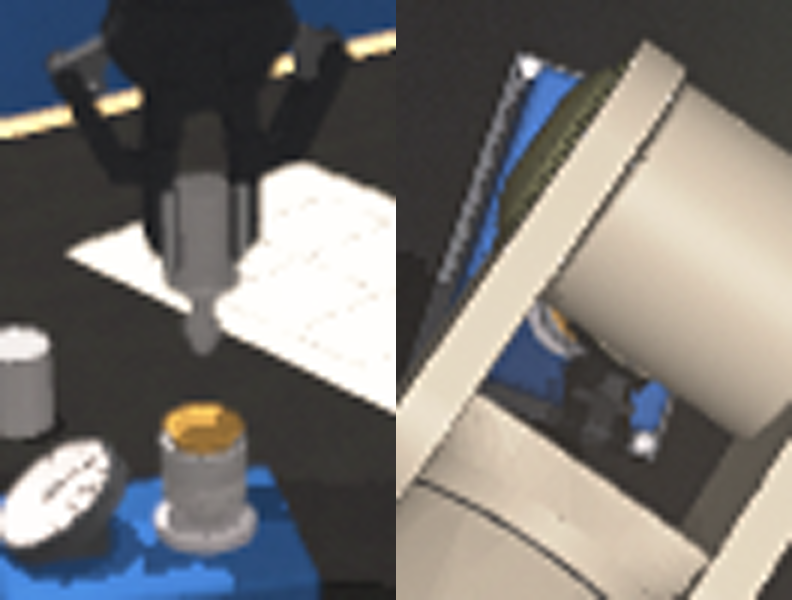

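Run:
```python
from h import *
z=.371-.218
for p in ((255.4,146.8),(255.4,147.6)): print(z,plane("scene",p,z))
print(proj("scene",np.array([.5006,-.2036,z])),proj("scene",np.array([.502,-.2043,.114])))
```

```text
0.153 [ 0.49777553 -0.21118066  0.153     ]
0.153 [ 0.50027286 -0.20700036  0.153     ]
[255.93042452 148.1051533 ] [255.51306171 160.56400667]
```

The scene crop shows the nose tip at (255.5,147.5), straight above the rim centre at (255.4,161), so they line up to about a millimetre. I'll lower the plug into the mouth.

Call:
apply_moves:
  commands:
    - [-0.0027, -0.0007, 0.01, 0, 0, 0, -1]
    - [0, 0, 0.017, 0, 0, 0, -1]
    - [0, 0, 0.017, 0, 0, 0, -1]
    - [0, 0, 0.012, 0, 0, 0, -1]
    - [0, 0, 0.007, 0, 0, 0, -1]
    - [0, 0, 0.005, 0, 0, 0, -1]
    - [0, 0, 0, 0, 0, 0, -1]

```text
time: 7.4
position: [0.4996, -0.2064, 0.3312]
tool_rot: [[0.32, 0.947, -0.0], [0.947, -0.32, 0.0], [0.0, -0.0, -1.0]]
wrist_force: [0.0, -0.3, -1.0]
gripper_width: 0.0239
grasp_force: 78.6
```

Call:
apply_moves:
  commands:
    - [0, 0, 0.005, 0, 0, 0, -1]
    - [0, 0, 0.005, 0, 0, 0, -1]
    - [0, 0, 0.005, 0, 0, 0, -1]
    - [0, 0, 0, 0, 0, 0, -1]
    - [0, 0, 0, 0, 0, 0, -1]

```text
time: 7.9
position: [0.4996, -0.2064, 0.3225]
tool_rot: [[0.32, 0.947, -0.0], [0.947, -0.32, 0.0], [0.0, -0.0, -1.0]]
wrist_force: [0.2, 0.7, -1.6]
gripper_width: 0.0245
grasp_force: 78.6
```

Call:
apply_moves:
  commands:
    - [0.0012, 0, 0.0033, 0, 0, 0, -1]
    - [0, 0, 0.0033, 0, 0, 0, -1]
    - [0, 0, 0.0033, 0, 0, 0, -1]
    - [0, 0, 0, 0, 0, 0, -1]

```text
time: 8.3
position: [0.4997, -0.2056, 0.3162]
tool_rot: [[0.32, 0.947, -0.001], [0.947, -0.32, 0.0], [0.0, -0.001, -1.0]]
wrist_force: [-1.0, -1.1, -1.8]
gripper_width: 0.0243
grasp_force: 78.6
```

Call:
apply_moves:
  commands:
    - [0, 0, 0.0033, 0, 0, 0, -1]
    - [0, 0, 0.0033, 0, 0, 0, -1]
    - [0, 0, 0, 0, 0, 0, -1]

```text
time: 8.6
position: [0.4999, -0.2057, 0.3129]
tool_rot: [[0.32, 0.947, 0.001], [0.947, -0.32, -0.0], [-0.0, 0.001, -1.0]]
wrist_force: [-0.2, 0.1, 3.2]
gripper_width: 0.0244
grasp_force: 78.6
```

Call:
apply_moves:
  commands:
    - [0, 0, 0.0033, 0, 0, 0, -1]
    - [0, 0, 0.0033, 0, 0, 0, -1]
    - [0, 0, 0, 0, 0, 0, -1]

```text
time: 8.9
position: [0.4997, -0.2057, 0.3079]
tool_rot: [[0.32, 0.947, -0.001], [0.947, -0.32, 0.001], [0.0, -0.001, -1.0]]
wrist_force: [-0.1, -0.6, -3.6]
gripper_width: 0.0242
grasp_force: 78.6
```

Call:
apply_moves:
  commands:
    - [0, 0, 0.0033, 0, 0, 0, -1]
    - [0, 0, 0, 0, 0, 0, -1]

```text
time: 9.1
position: [0.4998, -0.2057, 0.3066]
tool_rot: [[0.32, 0.947, -0.0], [0.947, -0.32, 0.0], [-0.0, -0.0, -1.0]]
wrist_force: [-1.4, 1.1, -0.4]
gripper_width: 0.0243
grasp_force: 78.6
```

Call:
apply_moves:
  commands:
    - [0, 0, 0.0033, 0, 0, 0, -1]
    - [0, 0, 0, 0, 0, 0, -1]

```text
time: 9.3
position: [0.4998, -0.2057, 0.3046]
tool_rot: [[0.32, 0.947, -0.0], [0.947, -0.32, 0.0], [0.0, -0.0, -1.0]]
wrist_force: [-0.5, -0.0, 1.0]
gripper_width: 0.0239
grasp_force: 78.6
```

Call:
apply_moves:
  commands:
    - [0, 0, 0.0025, 0, 0, 0, -1]
    - [0, 0, 0, 0, 0, 0, -1]

```text
time: 9.5
position: [0.4998, -0.2056, 0.3028]
tool_rot: [[0.32, 0.947, -0.0], [0.947, -0.32, 0.0], [0.0, -0.001, -1.0]]
wrist_force: [0.3, 0.2, -2.9]
gripper_width: 0.0245
grasp_force: 78.9
```

Call:
apply_moves:
  commands:
    - [0, 0, 0.0025, 0, 0, 0, -1]
    - [0, 0, 0, 0, 0, 0, -1]
    - [0, 0, 0, 0, 0, 0, -1]

```text
time: 9.8
position: [0.4998, -0.2057, 0.3015]
tool_rot: [[0.32, 0.947, -0.0], [0.947, -0.32, 0.0], [0.0, -0.0, -1.0]]
wrist_force: [0.3, -0.4, -1.6]
gripper_width: 0.0239
grasp_force: 78.9
```

Call:
apply_moves:
  commands:
    - [0, 0, 0.0017, 0, 0, 0, -1]
    - [0, 0, 0, 0, 0, 0, -1]
    - [0, 0, 0, 0, 0, 0, -1]

```text
time: 10.1
position: [0.4998, -0.2057, 0.3006]
tool_rot: [[0.32, 0.947, -0.0], [0.947, -0.32, 0.0], [0.0, -0.0, -1.0]]
wrist_force: [0.8, -0.4, -0.5]
gripper_width: 0.0243
grasp_force: 78.9
```

Call:
apply_moves:
  commands:
    - [0, 0, 0.0017, 0, 0, 0, -1]
    - [0, 0, 0, 0, 0, 0, -1]
    - [0, 0, 0, 0, 0, 0, -1]

```text
time: 10.4
position: [0.4998, -0.2057, 0.2996]
tool_rot: [[0.32, 0.947, -0.0], [0.947, -0.32, 0.0], [0.0, -0.0, -1.0]]
wrist_force: [0.4, 0.3, -2.4]
gripper_width: 0.0239
grasp_force: 78.9
```

Call:
apply_moves:
  commands:
    - [0, 0, 0.0017, 0, 0, 0, -1]
    - [0, 0, 0, 0, 0, 0, -1]
    - [0, 0, 0, 0, 0, 0, -1]

```text
time: 10.7
position: [0.4998, -0.2057, 0.2986]
tool_rot: [[0.32, 0.947, -0.0], [0.947, -0.32, 0.0], [0.0, -0.0, -1.0]]
wrist_force: [-0.1, -0.1, -1.6]
gripper_width: 0.0243
grasp_force: 78.9
```

Call:
apply_moves:
  commands:
    - [0, 0, 0.0017, 0, 0, 0, -1]
    - [0, 0, 0, 0, 0, 0, -1]
    - [0, 0, 0, 0, 0, 0, -1]

```text
time: 11.0
position: [0.4998, -0.2057, 0.2977]
tool_rot: [[0.32, 0.947, 0.0], [0.947, -0.32, -0.0], [-0.0, 0.0, -1.0]]
wrist_force: [0.3, -0.4, -1.3]
gripper_width: 0.0244
grasp_force: 78.9
```

```bash
python3 - <<'E'
from h import *
a=snapshot("scene")[:,:,::-1]
cv2.imwrite("pics/s2.png",a)
cv2.imwrite("pics/c2.png",cv2.resize(a[110:210,210:300],None,fx=6,fy=6,interpolation=cv2.INTER_CUBIC))
E
python3 g.py
```

```text
t 11.05 pos [ 0.4998 -0.2057  0.2977] yaw y [ 0.947 -0.32   0.   ] z [ 2.e-04 -1.e-04 -1.e+00] F [-0.4 -0.   0.1] w 0.0243 g 78.9
```

View pics/c2.png

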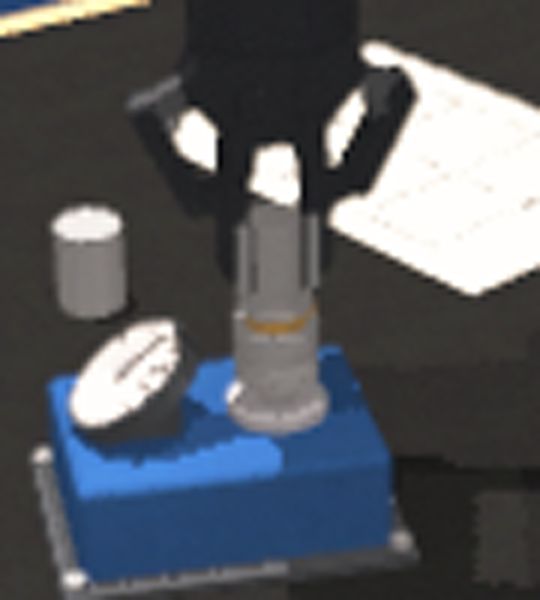

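The crop shows the plug nearly home, with the flange just at the gold rim (crop 278,325). There is no load yet, so I'll keep going in small steps.

Call:
apply_moves:
  commands:
    - [0, 0, 0.0015, 0, 0, 0, -1]
    - [0, 0, 0, 0, 0, 0, -1]
    - [0, 0, 0, 0, 0, 0, -1]

```text
time: 11.35
position: [0.4998, -0.2057, 0.2972]
tool_rot: [[0.32, 0.947, 0.001], [0.947, -0.32, -0.0], [-0.0, 0.001, -1.0]]
wrist_force: [-1.3, 0.2, 4.2]
gripper_width: 0.0244
grasp_force: 79.0
```

Call:
apply_moves:
  commands:
    - [0, 0, 0.0015, 0, 0, 0, -1]
    - [0, 0, 0, 0, 0, 0, -1]
    - [0, 0, 0, 0, 0, 0, -1]

```text
time: 11.65
position: [0.4998, -0.2057, 0.2967]
tool_rot: [[0.32, 0.947, 0.001], [0.947, -0.32, -0.001], [-0.0, 0.001, -1.0]]
wrist_force: [-3.1, 1.6, 9.3]
gripper_width: 0.0244
grasp_force: 79.4
```

Call:
apply_moves:
  commands:
    - [0, 0, 0.0012, 0, 0, 0, -1]
    - [0, 0, 0, 0, 0, 0, -1]
    - [0, 0, 0, 0, 0, 0, -1]

```text
time: 11.95
position: [0.4997, -0.2056, 0.2964]
tool_rot: [[0.32, 0.947, 0.001], [0.947, -0.32, -0.001], [-0.001, 0.001, -1.0]]
wrist_force: [-3.9, 1.3, 12.8]
gripper_width: 0.0242
grasp_force: 79.9
```

Call:
apply_moves:
  commands:
    - [0, 0, 0.0008, 0, 0, 0, -1]
    - [0, 0, 0.0008, 0, 0, 0, -1]
    - [0, 0, 0, 0, 0, 0, -1]
    - [0, 0, 0, 0, 0, 0, -1]

```text
time: 12.35
position: [0.4997, -0.2056, 0.2959]
tool_rot: [[0.32, 0.947, 0.001], [0.947, -0.32, -0.001], [-0.001, 0.002, -1.0]]
wrist_force: [-4.6, 2.9, 17.2]
gripper_width: 0.0242
grasp_force: 80.4
```

```bash
python3 - <<'E'
from h import *
a=snapshot("scene")[:,:,::-1]
cv2.imwrite("pics/s3.png",a)
b=cv2.imread("pics/s2.png")
c=lambda a:cv2.resize(a[145:187,215:265],None,fx=8,fy=8,interpolation=cv2.INTER_CUBIC)
cv2.imwrite("pics/c3.png",np.hstack([c(b),c(a)]))
E
python3 g.py
```

```text
t 12.4 pos [ 0.4997 -0.2056  0.2959] yaw y [ 0.947 -0.32   0.002] z [ 0.0015 -0.0012 -1.    ] F [-4.9  2.9 17.4] w 0.0242 g 80.4
```

View pics/c3.png

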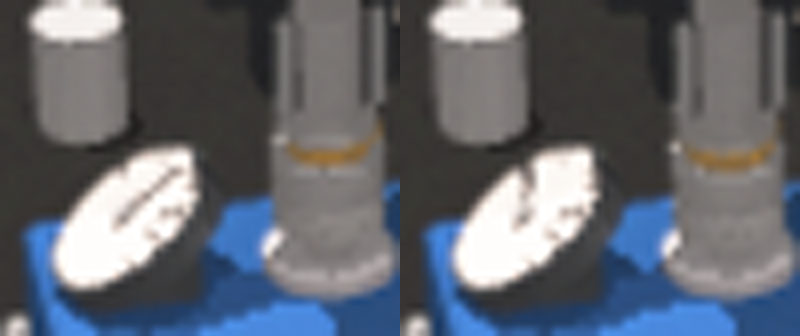

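Pressed to about 19 N: the dial needle swings counter-clockwise and the stiffness is a linear 10 N/mm, so the flange is on the rim. Next I'll ease up and pull.

Call:
apply_moves:
  commands:
    - [0, 0, -0.002, 0, 0, 0, -1]
    - [0, 0, -0.002, 0, 0, 0, -1]
    - [0, 0, -0.002, 0, 0, 0, -1]
    - [0, 0, 0, 0, 0, 0, -1]
    - [0, 0, 0, 0, 0, 0, -1]

```text
time: 12.9
position: [0.4999, -0.2057, 0.2976]
tool_rot: [[0.32, 0.947, -0.0], [0.947, -0.32, 0.0], [0.0, -0.0, -1.0]]
wrist_force: [0.6, 0.7, 1.4]
gripper_width: 0.0242
grasp_force: 79.0
```

Call:
apply_moves:
  commands:
    - [0, 0, -0.0017, 0, 0, 0, -1]
    - [0, 0, 0, 0, 0, 0, -1]
    - [0, 0, 0, 0, 0, 0, -1]

```text
time: 13.2
position: [0.4998, -0.2057, 0.2985]
tool_rot: [[0.32, 0.947, -0.0], [0.947, -0.32, 0.0], [0.0, -0.001, -1.0]]
wrist_force: [-0.1, 0.1, -1.5]
gripper_width: 0.0241
grasp_force: 78.9
```

Call:
apply_moves:
  commands:
    - [0, 0, -0.0017, 0, 0, 0, -1]
    - [0, 0, 0, 0, 0, 0, -1]
    - [0, 0, 0, 0, 0, 0, -1]

```text
time: 13.5
position: [0.4998, -0.2057, 0.2998]
tool_rot: [[0.32, 0.947, -0.0], [0.947, -0.32, 0.0], [0.0, -0.0, -1.0]]
wrist_force: [1.0, 0.0, -2.3]
gripper_width: 0.024
grasp_force: 78.9
```

Call:
apply_moves:
  commands:
    - [0, 0, -0.0017, 0, 0, 0, -1]
    - [0, 0, 0, 0, 0, 0, -1]
    - [0, 0, 0, 0, 0, 0, -1]

```text
time: 13.8
position: [0.4998, -0.2057, 0.3008]
tool_rot: [[0.32, 0.947, 0.0], [0.947, -0.32, -0.0], [0.0, 0.0, -1.0]]
wrist_force: [0.4, 0.4, -1.7]
gripper_width: 0.0241
grasp_force: 78.9
```

Call:
apply_moves:
  commands:
    - [0, 0, -0.0017, 0, 0, 0, -1]
    - [0, 0, 0, 0, 0, 0, -1]
    - [0, 0, 0, 0, 0, 0, -1]

```text
time: 14.1
position: [0.4998, -0.2057, 0.3019]
tool_rot: [[0.32, 0.947, 0.0], [0.947, -0.32, -0.0], [-0.0, 0.0, -1.0]]
wrist_force: [1.2, -0.7, -1.3]
gripper_width: 0.0241
grasp_force: 78.9
```

Call:
apply_moves:
  commands:
    - [0, 0, -0.0014, 0, 0, 0, -1]
    - [0, 0, 0, 0, 0, 0, -1]
    - [0, 0, 0, 0, 0, 0, -1]

```text
time: 14.4
position: [0.4998, -0.2057, 0.3027]
tool_rot: [[0.32, 0.947, 0.0], [0.947, -0.32, -0.0], [-0.0, 0.0, -1.0]]
wrist_force: [-0.2, -0.5, -1.3]
gripper_width: 0.0243
grasp_force: 78.9
```

Call:
apply_moves:
  commands:
    - [0, 0, -0.0014, 0, 0, 0, -1]
    - [0, 0, 0, 0, 0, 0, -1]
    - [0, 0, 0, 0, 0, 0, -1]

```text
time: 14.7
position: [0.4998, -0.2057, 0.3033]
tool_rot: [[0.32, 0.947, -0.0], [0.947, -0.32, 0.0], [0.0, -0.0, -1.0]]
wrist_force: [-0.0, -0.4, -2.9]
gripper_width: 0.0238
grasp_force: 78.7
```

Call:
apply_moves:
  commands:
    - [0, 0, -0.0014, 0, 0, 0, -1]
    - [0, 0, 0, 0, 0, 0, -1]
    - [0, 0, 0, 0, 0, 0, -1]

```text
time: 15.0
position: [0.4998, -0.2057, 0.304]
tool_rot: [[0.32, 0.947, -0.001], [0.947, -0.32, 0.0], [0.0, -0.001, -1.0]]
wrist_force: [1.2, -0.5, -8.4]
gripper_width: 0.0245
grasp_force: 78.8
```

Call:
apply_moves:
  commands:
    - [0, 0, -0.0014, 0, 0, 0, -1]
    - [0, 0, 0, 0, 0, 0, -1]
    - [0, 0, 0, 0, 0, 0, -1]

```text
time: 15.3
position: [0.4998, -0.2057, 0.3046]
tool_rot: [[0.32, 0.947, -0.001], [0.947, -0.32, 0.001], [0.0, -0.001, -1.0]]
wrist_force: [0.8, -0.2, -14.5]
gripper_width: 0.0246
grasp_force: 79.0
```

The catches hold, at about 13 N. I'll trim to 15 N and hold.

Call:
apply_moves:
  commands:
    - [0, 0, -0.0006, 0, 0, 0, -1]
    - [0, 0, 0, 0, 0, 0, -1]
    - [0, 0, 0, 0, 0, 0, -1]
    - [0, 0, 0, 0, 0, 0, -1]

```text
time: 15.7
position: [0.4997, -0.2056, 0.3052]
tool_rot: [[0.32, 0.947, -0.001], [0.947, -0.32, 0.001], [0.0, -0.001, -1.0]]
wrist_force: [1.5, -0.8, -17.7]
gripper_width: 0.0244
grasp_force: 79.2
```

```bash
python3 - <<'E'
from h import *
a=snapshot("scene")[:,:,::-1]
cv2.imwrite("pics/s4.png",a)
cv2.imwrite("pics/c4.png",cv2.resize(a[145:187,215:265],None,fx=12,fy=12,interpolation=cv2.INTER_CUBIC))
E
python3 g.py
```

```text
t 15.75 pos [ 0.4997 -0.2057  0.3052] yaw y [ 0.947 -0.32  -0.001] z [-7.e-04  4.e-04 -1.e+00] F [  1.3  -1.  -18.5] w 0.0246 g 79.2
```

View pics/c4.png

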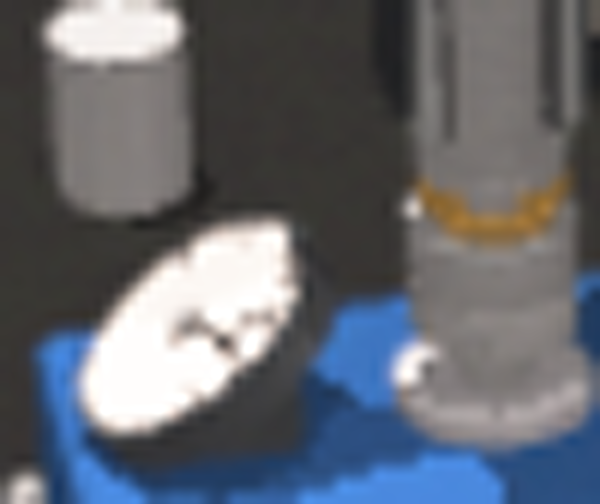

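The needle points among the marks, and the wrist force gives about 16.5 N. I'll ease a touch and hold for over 2 s.

Call:
apply_moves:
  commands:
    - [0, 0, 0.0003, 0, 0, 0, -1]
    - [0, 0, 0, 0, 0, 0, -1]
    - [0, 0, 0, 0, 0, 0, -1]
    - [0, 0, 0, 0, 0, 0, -1]

```text
time: 16.15
position: [0.4997, -0.2056, 0.3052]
tool_rot: [[0.32, 0.947, -0.0], [0.947, -0.32, 0.0], [0.0, -0.001, -1.0]]
wrist_force: [1.6, -1.0, -17.7]
gripper_width: 0.0243
grasp_force: 79.3
```

Call:
apply_moves:
  commands:
    - [0, 0, 0, 0, 0, 0, -1]
    - [0, 0, 0, 0, 0, 0, -1]
    - [0, 0, 0, 0, 0, 0, -1]
    - [0, 0, 0, 0, 0, 0, -1]

```text
time: 16.55
position: [0.4997, -0.2056, 0.3053]
tool_rot: [[0.32, 0.947, -0.0], [0.947, -0.32, 0.0], [0.0, -0.0, -1.0]]
wrist_force: [0.9, -1.0, -19.0]
gripper_width: 0.0241
grasp_force: 79.3
```

Call:
apply_moves:
  commands:
    - [0, 0, 0.0003, 0, 0, 0, -1]
    - [0, 0, 0, 0, 0, 0, -1]
    - [0, 0, 0, 0, 0, 0, -1]
    - [0, 0, 0, 0, 0, 0, -1]

```text
time: 16.95
position: [0.4998, -0.2057, 0.3052]
tool_rot: [[0.32, 0.947, -0.0], [0.947, -0.32, 0.0], [0.0, -0.0, -1.0]]
wrist_force: [-0.5, -0.1, -18.0]
gripper_width: 0.024
grasp_force: 79.3
```

Call:
apply_moves:
  commands:
    - [0, 0, 0, 0, 0, 0, -1]
    - [0, 0, 0, 0, 0, 0, -1]
    - [0, 0, 0, 0, 0, 0, -1]

```text
time: 17.25
position: [0.4998, -0.2057, 0.3052]
tool_rot: [[0.32, 0.947, -0.0], [0.947, -0.32, 0.0], [0.0, -0.0, -1.0]]
wrist_force: [-0.3, -0.2, -17.3]
gripper_width: 0.0242
grasp_force: 79.3
```

Call:
apply_moves:
  commands:
    - [0, 0, 0, 0, 0, 0, -1]
    - [0, 0, 0, 0, 0, 0, -1]
    - [0, 0, 0, 0, 0, 0, -1]

```text
time: 17.55
position: [0.4998, -0.2057, 0.3052]
tool_rot: [[0.32, 0.947, -0.0], [0.947, -0.32, 0.0], [0.0, -0.0, -1.0]]
wrist_force: [-0.5, -0.1, -17.3]
gripper_width: 0.024
grasp_force: 79.2
```

Call:
apply_moves:
  commands:
    - [0, 0, 0.0002, 0, 0, 0, -1]
    - [0, 0, 0, 0, 0, 0, -1]
    - [0, 0, 0, 0, 0, 0, -1]
    - [0, 0, 0, 0, 0, 0, -1]
    - [0, 0, 0, 0, 0, 0, -1]
    - [0, 0, 0, 0, 0, 0, -1]

```text
time: 18.15
position: [0.4998, -0.2057, 0.3051]
tool_rot: [[0.32, 0.947, -0.0], [0.947, -0.32, -0.0], [-0.0, -0.0, -1.0]]
wrist_force: [-0.8, 1.2, -16.7]
gripper_width: 0.0242
grasp_force: 79.2
```

Call:
apply_moves:
  commands:
    - [0, 0, 0, 0, 0, 0, -1]
    - [0, 0, 0, 0, 0, 0, -1]
    - [0, 0, 0, 0, 0, 0, -1]
    - [0, 0, 0, 0, 0, 0, -1]
    - [0, 0, 0, 0, 0, 0, -1]
    - [0, 0, 0, 0, 0, 0, -1]
    - [0, 0, 0, 0, 0, 0, -1]

```text
time: 18.85
position: [0.4998, -0.2057, 0.3051]
tool_rot: [[0.32, 0.947, -0.0], [0.947, -0.32, 0.0], [0.0, -0.0, -1.0]]
wrist_force: [-0.6, 0.8, -16.5]
gripper_width: 0.0242
grasp_force: 79.2
```

Call:
apply_moves:
  commands:
    - [0, 0, 0, 0, 0, 0, -1]
    - [0, 0, 0, 0, 0, 0, -1]
    - [0, 0, 0, 0, 0, 0, -1]
    - [0, 0, 0, 0, 0, 0, -1]
    - [0, 0, 0, 0, 0, 0, -1]
    - [0, 0, 0, 0, 0, 0, -1]
    - [0, 0, 0, 0, 0, 0, -1]

```text
time: 19.55
position: [0.4998, -0.2057, 0.3051]
tool_rot: [[0.32, 0.947, -0.0], [0.947, -0.32, 0.0], [0.0, -0.0, -1.0]]
wrist_force: [-2.0, 0.2, -16.2]
gripper_width: 0.0242
grasp_force: 79.2
```

Held at about 15 N for 2 s. I'll lower to the rim and let go.

Call:
apply_moves:
  commands:
    - [0, 0, 0.0017, 0, 0, 0, -1]
    - [0, 0, 0.0017, 0, 0, 0, -1]
    - [0, 0, 0.0017, 0, 0, 0, -1]
    - [0, 0, 0.0017, 0, 0, 0, -1]
    - [0, 0, 0.0017, 0, 0, 0, -1]
    - [0, 0, 0.0017, 0, 0, 0, -1]
    - [0, 0, 0, 0, 0, 0, -1]
    - [0, 0, 0, 0, 0, 0, -1]

```text
time: 20.35
position: [0.5, -0.2059, 0.2991]
tool_rot: [[0.32, 0.947, 0.001], [0.947, -0.32, -0.001], [-0.0, 0.001, -1.0]]
wrist_force: [-0.5, 0.7, -0.9]
gripper_width: 0.0243
grasp_force: 80.9
```

Call:
apply_moves:
  commands:
    - [0, 0, 0.0017, 0, 0, 0, -1]
    - [0, 0, 0.0014, 0, 0, 0, -1]
    - [0, 0, 0, 0, 0, 0, -1]
    - [0, 0, 0, 0, 0, 0, -1]

```text
time: 20.75
position: [0.4999, -0.2058, 0.2974]
tool_rot: [[0.32, 0.947, 0.001], [0.947, -0.32, -0.0], [-0.0, 0.001, -1.0]]
wrist_force: [-1.3, 0.3, 3.1]
gripper_width: 0.0243
grasp_force: 81.0
```

Call:
apply_moves:
  commands:
    - [0, 0, 0, 0, 0, 0, -0.3]
    - [0, 0, 0, 0, 0, 0, -0.2]
    - [0, 0, 0, 0, 0, 0, 0]
    - [0, 0, 0, 0, 0, 0, 0.3]
    - [0, 0, 0, 0, 0, 0, 0.6]
    - [0, 0, 0, 0, 0, 0, 0.8]
    - [0, 0, 0, 0, 0, 0, 0.8]
  grip_force: 20

```text
time: 21.45
position: [0.4998, -0.2057, 0.2971]
tool_rot: [[0.32, 0.947, 0.0], [0.947, -0.32, 0.0], [0.0, -0.0, -1.0]]
wrist_force: [-0.8, 0.5, -0.9]
gripper_width: 0.0769
grasp_force: 0.0
```

Call:
apply_moves:
  commands:
    - [0, 0, -0.01, 0, 0, 0, 0.8]
    - [0, 0, -0.03, 0, 0, 0, 0.8]
    - [0, 0, -0.05, 0, 0, 0, 0.8]
    - [0, 0, -0.05, 0, 0, 0, 0.8]
    - [0, 0, -0.05, 0, 0, 0, 0.8]
    - [0, 0, -0.03, 0, 0, 0, 0.8]
    - [0, 0, 0, 0, 0, 0, 0.8]
    - [0, 0, 0, 0, 0, 0, 0.8]

```text
time: 22.25
position: [0.4996, -0.2056, 0.4287]
tool_rot: [[0.32, 0.947, -0.0], [0.947, -0.32, 0.0], [0.0, -0.0, -1.0]]
wrist_force: [-0.8, -0.9, -0.1]
gripper_width: 0.0768
grasp_force: 0.0
```

```bash
python3 g.py
python3 - <<'E'
from h import *
a=snapshot("scene")[:,:,::-1]
cv2.imwrite("pics/s5.png",a)
cv2.imwrite("pics/c5.png",cv2.resize(a[110:210,210:300],None,fx=6,fy=6,interpolation=cv2.INTER_CUBIC))
E
```

```text
t 22.25 pos [ 0.4996 -0.2056  0.4287] yaw y [ 0.947 -0.32  -0.   ] z [-2.e-04  1.e-04 -1.e+00] F [-0.8 -0.9 -0.1] w 0.0768 g 0.0
```

View pics/c5.png

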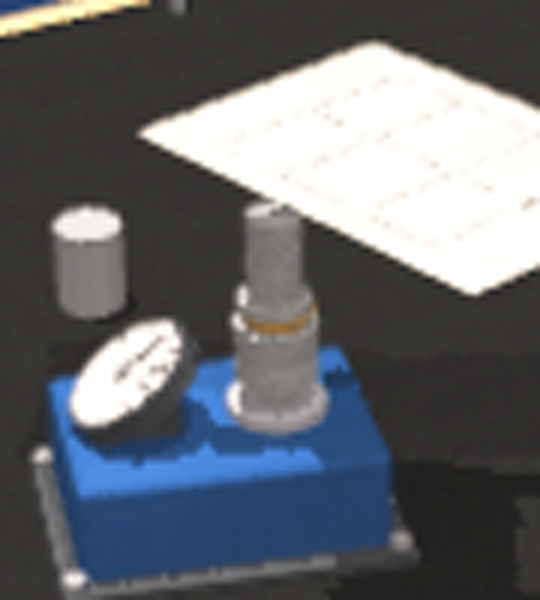

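The plug stands upright in the socket with its top at crop (272,212) and its flange on the rim. The needle is back at zero and the gripper is clear.

```bash
python3 -c "
from plant import *
print(finish_job())"
```

```text
the job is handed in; nothing more can be done
None
```

The plug is locked upright and fully home in the blue gauge. By the wrist force it held a pull of about 15 N for 2 s, never over about 18 N pulling or 19 N pressing. I then let go with the needle back at rest and handed the job in at about 22 s; no verdict came back.

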